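# Raise the stamp stand's rail by one rung

## Robot

A 6-joint arm with a two-finger parallel gripper is mounted at the origin on the work surface. World frame = base frame: x ahead of the robot, y to its left, z up, the work surface at z = 0. Lengths are in m, angles in rad, forces in N, time in s.
With the tool pointing down it reaches from about 0.35 to 0.775 m from the base axis. Payload 7.3 kg.
Tool frame: the origin (TCP) lies midway between the tips of the shut fingers; the grasp point (between the pads) lies 19 mm behind it; x points along the fingers, z is the direction in which the jaws open and shut, and the axes are right-handed (so a half turn about x gives the same grasp; the last joint's range is limited). The gripper opens to 92 mm and grips with 3 to 60 N. Pads are 19 mm wide; open, the fingers measure 130 mm over their backs; the gripper's body (75 mm by 190 mm) begins 47 mm behind the grasp point.
Start: joints at [-1.246, 0.342, 1.524, -0, 1.275, -0.146], TCP at [0.238, -0.468, 0.227] pointing down, gripper open.
Joint ranges: [-2.53, 2.53], [-0.77, 2.02], [0.04, 2.7], [-1, 4.14], [0.28, 2.66], [-3.11, 3.11]. Speed limits (rad/s): [2.57, 2.57, 3.14, 3.14, 3.14, 3.14].

## Interface

Orientations are given as [roll, pitch, yaw] about the fixed x, y, z axes, in that order (R = Rz(yaw) Ry(pitch) Rx(roll)).
In Python, from cell import observe, cams, robot gives the robot as it stands.
- The arm moves only by the tool jog_arm, never from a script. Its argument "plan" is one flat list of numbers, 7 for each row, row after row: the turn, a rotation vector about the tool's x, y, z in degrees, then the shift along the tool's x, y, z in cm, then the opening, from -1 (shut) to 1 (fully open). In form: [ax, ay, az, x, y, z, jaw, ax, ay, az, x, y, z, jaw, ...]. A call has 1 to 10 rows; each row is the pose to reach, as a shift and turn from the pose commanded when the call began, along the tool's axes at that moment; what a row does not reach only later rows make up. A row lasts 1/10 s, in which the tool goes at most 50 mm and 8.59 degrees, less where a joint would pass 70% of its speed; a pose out of reach is approached as far as the arm can. A call with a gripper value outside its range is refused whole. The fingers move at their own pace and stop on an object; "newtons" is the grip in N (left out, the last holds). Time passes only in rows, so rows that repeat a pose let the fingers close. It gives the time, the measured TCP pose, the force and the opening at its end, in the units of the state.
- observe(): the state, without advancing time (a new reading comes with each control period).
- cams.read_camera(name): name is "scene" or "side" or "wrist"; returns a dict with "image" (400x640x3 uint8, red, green, blue), "fov_y" (degrees; the focal length in pixels is half the picture's height over the tangent of half this angle, whatever the lens; pixels are square), "cx", "cy" (the principal point, pixels), "T" (4x4, takes a point from camera to world coordinates). Camera axes: x right, y down, z forward; pixel columns grow to the right and rows downward; lengths in m; the calibration is good to about 2 mm. A picture is of the moment at which its call begins. There is no depth.
- robot.hand_in(): hands the job in, once; it reports no verdict.
The state is a dict: "time": time; "qpos": joint angles; "qvel": joint speeds; "joint_efforts": joint torques, N m; "tool_pos": TCP position; "tool_rot": TCP orientation; "contact_force": force on the tool from outside, world axes, zero at the start; "torque": the same for the moment, N m; "opening": finger opening in m.
Only numpy, scipy, OpenCV 4.12 (cv2) and the standard library are available. Lean on these libraries where they do the work, as an engineer would, in place of code of your own. Each camera call takes 0.05 s, during which the arm holds its last target.

## Task

Raise the sliding tool rail of the stamp stand by one rung: lift it by its crossbar until its pawl has swung free above the next rung, then lower it slowly until the pawl sits level on that rung and carries the rail, and let go. Do not let the rail drop, do not bear down on the pawl once it has landed, and leave the stand's neighbours where they are.

Things in the scene. Friction and masses are not known exactly. Their poses are not given: they have to be found in the camera images.
- stand: foot of the stamp stand, a wooden board 130 x 200 x 18 mm fixed to the bench; origin at the centre of its underside, z up, -x is its front (rail and counterweight side), y runs along rail and rungs
- ladder: fixed ladder on the foot, same origin and axes: two wooden uprights (22 x 14 mm, 116 mm apart, tops at 203 mm) and three 10 mm steel rungs in its x = 0 plane. Rung axes above the bench: lowest 75 mm; the others are set by hand in slots, middle 129 mm give or take 14 mm, top 185 mm give or take 3 mm. The rungs do not move
- rail_grip (a point): centre of the sliding rail's wooden crossbar: 16 mm thick (x), 210 long (y), 26 high (z), axes as the stand's; 22 mm in front of the rungs' plane, 226 mm above the bench at the start. Grip it across its thickness from above within 20 mm of here; legs 12 mm wide go down from it 36 mm to either side, hand stamps hang 88 mm to either side
- rail (a joint): height of the rail in its vertical guides (m): 0 on the lowest rung (the start), grows upward, stops at 0.13. It sits on the middle rung at 0.040 to 0.068, on the top one at 0.107 to 0.113. Rail, pawl and stamps weigh 0.55 to 0.95 kg; guide friction is under 1 N, so it falls if let go between rungs
- pawl: dark steel gravity pawl on the rail; origin on its hinge, 142 mm below the crossbar's centre; hinge axis y. Tongue (8 mm thick, 18 wide) reaches 28 mm along +x, counterweight to -x. Seated, it is level (z up) against a stop, its underside on a rung, hinge 9 mm above the rung's axis; the seat gives under 1 mm at 20 N
- pawl_tip (a point): end of the pawl's tongue. As the rail rises the next rung pushes it down (to 1.1 rad), starting 18 mm below the new seat; it swings back level by itself about 16 mm above the new seat. Lowering after that seats it; lowering too early lets the rail back to the old rung
- roll: ring of cork, 48 mm outside, 24 mm hole, 22 mm high, standing flat; a bystander; origin at the middle of its underside
- tin: brass tin with a pale lid, 52 mm diameter, 60 mm high, upright; a bystander; origin at the middle of its underside
- stamp: hand stamp lying down, 122 mm long: turned wooden handle with a brass head; a bystander; origin at the middle of its underside
- block: plain wooden block 90 x 45 x 30 mm; a bystander; origin at the middle of its underside
- mallet: hammer lying on the bench, 220 mm long; a bystander; origin at the middle of its underside
- jar: amber glass jar, 60 mm diameter, 75 mm high; a bystander; origin at the middle of its underside
There are look-alikes about, which are no part of the job. Leave any red look-alike of the stand alone.

How it is judged:
On the way:
1. the rail is lifted 52 mm or more from where it sat (value of joint rail above 0.052 m), for 0.1 s.
At the end, for the whole second after the job is handed in: the rail rests one rung higher, 36 to 72 mm above where it started, at rest (under 20 mm/s), its pawl level within 0.1 rad and pressing on the ladder's rung with more than 3 N (value of joint rail between 0.036 and 0.072 m and angle between pawl's own z axis and vertical below 0.1 rad and contact force between pawl and ladder above 3 N and velocity of joint rail between -0.02 and 0.02 m/s); the robot touches nothing.
It fails at once if the rail drops: it moves down faster than 0.18 m/s (velocity of joint rail below -0.18 m/s).
It fails at once if the pawl is overloaded: it presses on the rung with more than 25 N (contact force between pawl and ladder above 25 N).
It fails at once if the fixed ladder is struck or gripped with more than 20 N (contact force between the fingers and ladder above 20 N).
It fails at once if a bystander is moved by more than 20 mm (distance of any of roll, tin, stamp, block, mallet, jar from where it was at the start of the episode above 0.02 m).
It also fails if it takes over 61 s, if anything falls off the work surface, if the arm or the gripper's body presses on something with over 40 N, if the wrist force passes 120 N, or if a joint passes its speed limit or range.

## Working session

There is one attempt and no reset: what is moved stays moved. The work goes in short steps, Python scripts to look and compute and a tool call to move; the robot and the scene stay as the last step left them, time stands still between calls to the robot, and variables do not carry over. Pictures are saved under pics/ and viewed, and the job is handed in when it is done.

Besides the shell and the picture viewer there is one more tool, called after "Call:" in YAML: its name, and indented under it one key for each argument. jog_arm: Moves the arm, as the interface text tells. Its arguments: {"type":"object","properties":{"plan":{"type":"array"},"newtons":{"type":"number"}},"required":["plan"]}

```bash
ls; mkdir -p pics; python3 - <<'E'
from cell import observe,cams,robot
import cv2,numpy as np
s=observe();print(s)
for n in ("scene","side","wrist"):
    c=cams.read_camera(n);cv2.imwrite(f"pics/{n}0.png",c["image"][:,:,::-1]);np.savez(f"{n}0.npz",**c)
    print(n,c["fov_y"],c["cx"],c["cy"],np.round(c["T"],3).tolist())
E
```

```text
pics
{'time': 0.0, 'qpos': array([-1.24599716e+00,  3.42735491e-01,  1.52501709e+00,  1.18307892e-05,
        1.27538809e+00, -1.46016011e-01]), 'qvel': array([ 8.94238180e-04,  8.72987174e-05,  5.75355528e-04, -2.11358954e-03,
        1.55025204e-03,  9.68501283e-04]), 'joint_efforts': array([ 1.21666184e-03, -4.31237590e+01, -2.44220281e+01,  7.19204312e-02,
        5.58879878e-02, -1.19959509e-04]), 'tool_pos': array([ 0.23803216, -0.46748472,  0.22603831]), 'tool_rot': array([2.98826872, 1.56924827, 1.88828412]), 'contact_force': array([-1.03870256,  0.17708462, -0.24559266]), 'torque': array([-0.01157958, -0.01621765,  0.01356118]), 'opening': 0.09200332975046781}
scene 49.497759884814805 323.40738950447417 203.21126246024843 [[0.448, 0.551, -0.704, 1.401], [0.894, -0.282, 0.349, -0.455], [-0.007, -0.786, -0.619, 0.945], [0.0, 0.0, 0.0, 1.0]]
side 56.3355775315495 318.9530607800142 197.866875683759 [[-0.682, -0.545, 0.488, -0.203], [-0.731, 0.516, -0.446, 0.655], [-0.009, -0.661, -0.75, 1.248], [0.0, 0.0, 0.0, 1.0]]
wrist 70.32451222781582 323.340140307042 201.2152802011823 [[0.453, -0.859, -0.239, 0.301], [-0.891, -0.437, -0.121, -0.435], [-0.001, 0.268, -0.964, 0.384], [0.0, 0.0, 0.0, 1.0]]
```

View pics/scene0.png

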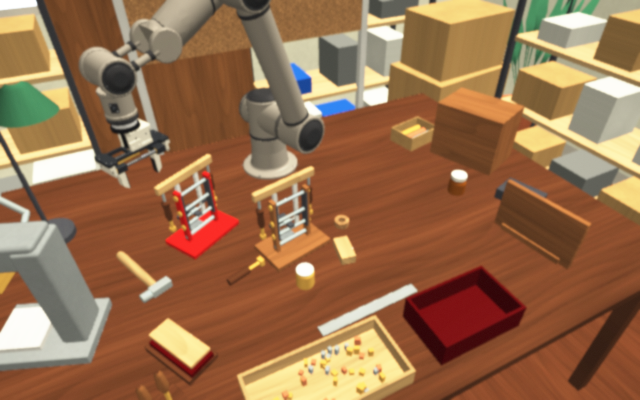

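View pics/side0.png

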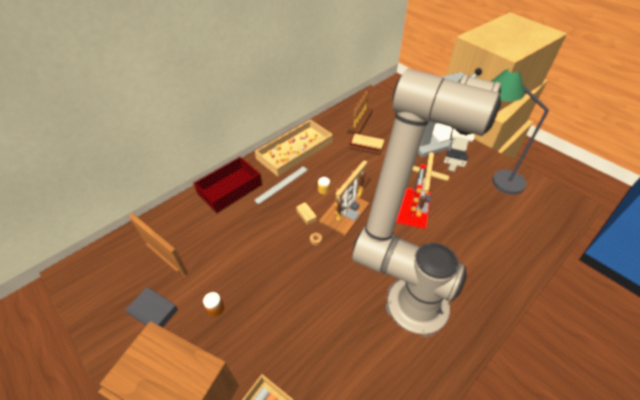

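View pics/wrist0.png

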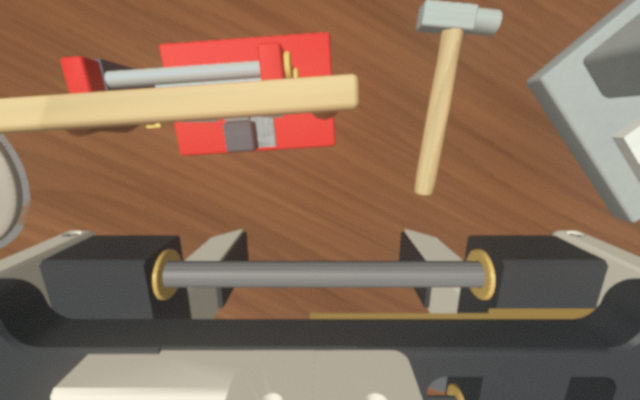

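The scene picture shows two candidates. The red-footed stand is at scene (200,205), side (420,195): a look-alike, to be left alone. The plain wooden-footed one is at scene (288,215), side (348,200), and it matches the description. I'll check it in a crop.

```bash
python3 - <<'E'
import cv2,numpy as np
a=cv2.imread("pics/scene0.png")[155:275,235:365];b=cv2.imread("pics/side0.png")[150:245,295:390]
cv2.imwrite("pics/cropA.png",cv2.resize(a,None,fx=6,fy=6,interpolation=cv2.INTER_CUBIC)[:600])
b=cv2.resize(b,None,fx=6,fy=6,interpolation=cv2.INTER_CUBIC);cv2.imwrite("pics/cropB.png",b)
E
```

```text
(no output)
```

View pics/cropA.png

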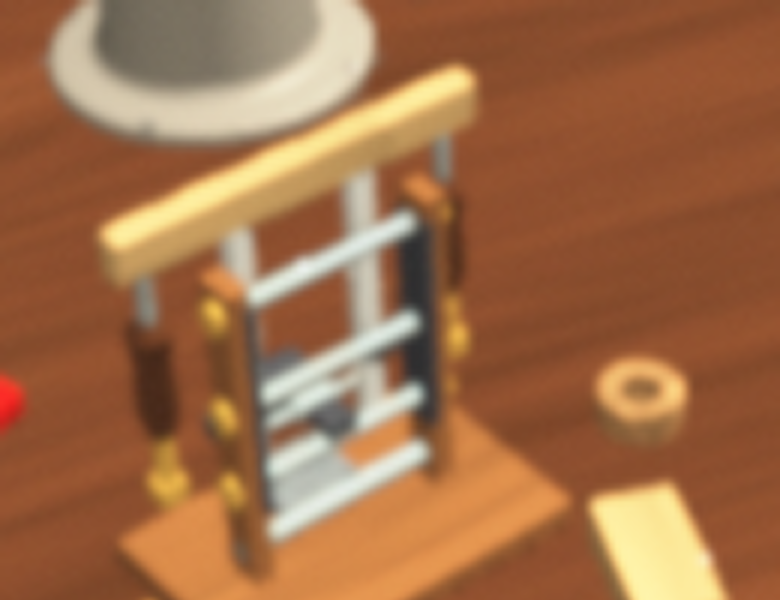

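View pics/cropB.png

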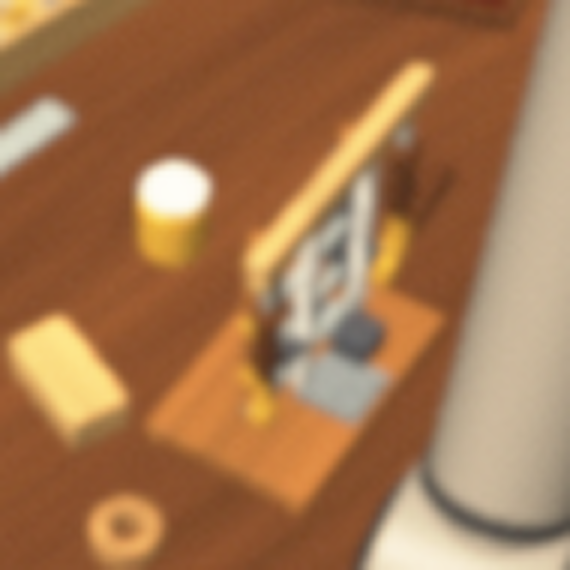

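The crop confirms it. The plain wooden foot has its crossbar ends at scene about (254,195) and (313,167), and its front faces the robot. The cork ring, block and brass tin stand next to it.

```bash
cat > h.py <<'E'
import numpy as np,cv2
def ray(c,p):
    f=200/np.tan(np.radians(float(c["fov_y"])/2));T=c["T"]
    d=np.array([(p[0]-c["cx"])/f,(p[1]-c["cy"])/f,1]);return T[:3,3],T[:3,:3]@d
def onz(c,p,z):
    o,d=ray(c,p);return o+d*(z-o[2])/d[2]
def proj(c,P):
    f=200/np.tan(np.radians(float(c["fov_y"])/2));T=c["T"];q=T[:3,:3].T@(np.array(P)-T[:3,3])
    return np.array([c["cx"]+f*q[0]/q[2],c["cy"]+f*q[1]/q[2]])
E
python3 - <<'E'
from h import *
A=np.load("scene0.npz");B=np.load("side0.npz")
ua=lambda x,y,ox,oy:((x+.5)/6-.5+ox,(y+.5)/6-.5+oy)
for n,c,o,pts in(("A",A,(235,155),((113,240),(468,75))),("B",B,(295,150),((259,256),(425,70)))):
    P=[onz(c,ua(*p,*o),.239) for p in pts];d=P[1]-P[0]
    print(n,np.round(P,4).tolist(),"mid",np.round((P[0]+P[1])/2,4),"len",np.linalg.norm(d),"yaw of bar",np.degrees(np.arctan2(d[1],d[0])))
# board corners
for n,c,o,pts in(("A",A,(235,155),((120,545),(570,497))),("B",B,(295,150),((150,425),(298,505),(442,318)))):
    for p in pts: print(n,np.round(onz(c,ua(*p,*o),.018),4))
E
```

```text
A [[0.4776, -0.209, 0.239], [0.4295, -0.0089, 0.239]] mid [ 0.4535 -0.109   0.239 ] len 0.20587751932482495 yaw of bar 103.52723067757444
B [[0.4262, -0.0134, 0.239], [0.468, -0.2087, 0.239]] mid [ 0.4471 -0.1111  0.239 ] len 0.19970696509052735 yaw of bar -77.92286674645166
A [ 0.4371 -0.2157  0.018 ]
A [0.5099 0.0064 0.018 ]
B [0.5038 0.0071 0.018 ]
B [ 0.3854 -0.0188  0.018 ]
B [ 0.4302 -0.2129  0.018 ]
```

```bash
cat >> h.py <<'E'
from scipy.spatial.transform import Rotation as Ro
def plan(s,P,R):
    R0=Ro.from_euler("xyz",s["tool_rot"]).as_matrix()
    return np.round(np.degrees(Ro.from_matrix(R0.T@R).as_rotvec()),2),np.round(R0.T@(np.array(P)-s["tool_pos"])*100,2)
def goalR(yawdeg):
    a=np.radians(yawdeg);z=np.array([np.cos(a),np.sin(a),0]);x=np.array([0,0,-1.]);return np.stack([x,np.cross(z,x),z],1)
E
python3 - <<'E'
from h import *
from cell import observe
s=observe();print(Ro.from_euler("xyz",s["tool_rot"]).as_matrix().round(3))
for y in(13.3,193.3):print(y,plan(s,[.450,-.109,.30],goalR(y)))
E
```

```text
[[-0.     0.891  0.454]
 [ 0.001  0.454 -0.891]
 [-1.     0.    -0.001]]
13.3 (array([-7.632e+01, -5.000e-02, -5.000e-02]), array([ -7.35,  35.15, -22.35]))
193.3 (array([ 1.0368e+02, -5.0000e-02,  5.0000e-02]), array([ -7.35,  35.15, -22.35]))
```

Call:
jog_arm:
  plan: [0,0,0,-4,0,0,1,0,0,0,-7.3,0,0,1,-8,0,0,-7.3,4,-2.6,1,-16,0,0,-7.3,8,-5.2,1,-24,0,0,-7.3,12,-7.8,1,-32,0,0,-7.3,16,-10.4,1,-40,0,0,-7.3,20,-13,1,-48,0,0,-7.3,24,-15.6,1,-56,0,0,-7.3,28,-18,1,-64,0,0,-7.3,32,-20.5,1]

```text
time: 1.15
tool_pos: [0.4309, -0.1382, 0.2997]
tool_rot: [-1.336, 1.571, -1.313]
contact_force: [0.4, -0.4, -0.5]
opening: 0.0916
```

```bash
python3 - <<'E'
from h import *
from cell import observe
s=observe();print(s["time"],s["tool_pos"],s["contact_force"])
print(plan(s,[.450,-.109,.30],goalR(13.3)))
E
```

```text
1.15 [ 0.4309142  -0.13821104  0.29968224] [ 0.44957655 -0.36655964 -0.51277044]
(array([-1.2e+01,  0.0e+00,  1.0e-02]), array([-0.03,  2.88,  1.97]))
```

Call:
jog_arm:
  plan: [-6,0,0,0,1.4,1,1,-12,0,0,0,2.8,1.9,1,-12,0,0,0,2.8,1.9,1,-12,0,0,0,2.8,1.9,1]

```text
time: 1.55
tool_pos: [0.4487, -0.1118, 0.2995]
tool_rot: [-3.082, 1.57, -2.857]
contact_force: [-0.1, -0.3, 0.8]
opening: 0.092
```

```bash
python3 - <<'E'
from h import *
from cell import observe,cams
s=observe();print(s["time"],s["tool_pos"],s["contact_force"])
for n in ("wrist","side"):
    c=cams.read_camera(n);cv2.imwrite(f"pics/{n}1.png",c["image"][:,:,::-1]);np.savez(f"{n}1.npz",**c)
    if n=="side": cv2.imwrite("pics/side1c.png",cv2.resize(c["image"][110:260,270:440,::-1],None,fx=4,fy=4,interpolation=cv2.INTER_CUBIC))
E
```

```text
1.55 [ 0.44865773 -0.11180278  0.29947513] [-0.06677419 -0.3158186   0.80424793]
```

View pics/wrist1.png

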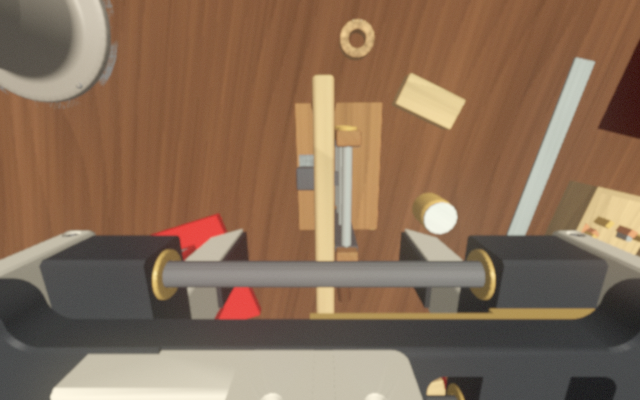

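View pics/side1c.png

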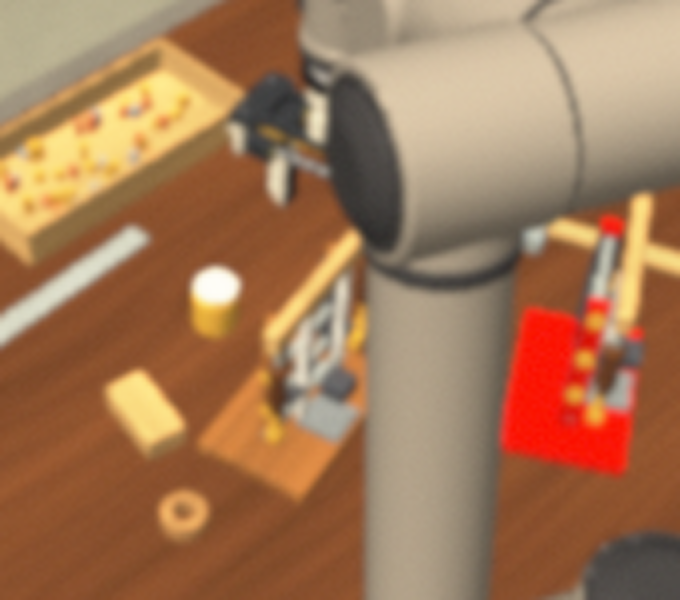

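The wrist view shows the bar between the open fingers, running nearly straight up the picture. Its far end is at (323,76), and the bar is at x≈326 near row 230. I'll measure its edges.

```bash
python3 - <<'E'
from h import *
from cell import observe
W=np.load("wrist1.npz");im=W["image"];hsv=cv2.cvtColor(im,cv2.COLOR_RGB2HSV)
print(hsv[170,316:342].tolist()[::3], hsv[90,322])
m=(hsv[...,2]>185)&(hsv[...,1]<140)
pts=[]
for r in range(85,235,12):
    x=np.where(m[r,300:340])[0]+300
    pts.append((r,x.min(),x.max()))
print(pts)
C=np.array([onz(W,((a+b)/2,r),.239)[:2] for r,a,b in pts])
v=np.polyfit(C[:,1],C[:,0],1);ang=np.degrees(np.arctan2(1,v[0]));print("bar dir",ang)
end=onz(W,(323,76),.239);print("far end",end)
d=np.array([np.cos(np.radians(ang)),np.sin(np.radians(ang))])
print("mid from end",end[:2]-.105*d, "width",[round(float(np.linalg.norm(onz(W,(b+1,r),.239)-onz(W,(a,r),.239))),4) for r,a,b in pts][::3])
s=observe()
y=ang-90
g=end[:2]-.105*d;g[0]
print(y,"line x at tcp y",np.polyval(v,s["tool_pos"][1]),s["tool_pos"])
E
```

```text
[[20, 90, 213], [20, 84, 229], [21, 84, 227], [21, 83, 223], [21, 85, 223], [20, 90, 219], [17, 87, 170], [21, 23, 152], [26, 21, 171]] [ 21  81 232]
[(85, np.int64(313), np.int64(333)), (97, np.int64(313), np.int64(333)), (109, np.int64(300), np.int64(339)), (121, np.int64(300), np.int64(339)), (133, np.int64(300), np.int64(339)), (145, np.int64(300), np.int64(333)), (157, np.int64(315), np.int64(333)), (169, np.int64(315), np.int64(333)), (181, np.int64(315), np.int64(333)), (193, np.int64(300), np.int64(333)), (205, np.int64(300), np.int64(333)), (217, np.int64(300), np.int64(333)), (229, np.int64(316), np.int64(333))]
bar dir 101.94804116394945
far end [ 0.42421347 -0.01024642  0.239     ]
mid from end [ 0.44595105 -0.11297167] width [0.0151, 0.0296, 0.0145, 0.0269, 0.0148]
11.948041163949455 line x at tcp y 0.44482181768354684 [ 0.44847649 -0.11240767  0.29961243]
```

```bash
python3 - <<'E'
from h import *
from cell import observe
W=np.load("wrist1.npz")
C=np.array([onz(W,p,.239)[:2] for p in((323.5,85),(323.5,97),(324.5,157),(324.5,169),(324.5,181),(325,229))])
v=np.polyfit(C[:,1],C[:,0],1);ang=np.degrees(np.arctan2(1,v[0]));print("yaw",ang-90)
end=onz(W,(323,76),.239)[:2];d=np.array([np.cos(np.radians(ang)),np.sin(np.radians(ang))]);g=end-.105*d
print(g,np.polyval(v,g[1]))
s=observe();print(s["tool_pos"],plan(s,[*g,.211],goalR(ang-90)))
E
```

```text
yaw 13.54429150938644
[ 0.44880416 -0.11232628] 0.44910042755206564
[ 0.44847649 -0.11240767  0.29961243] (array([-0.72, -0.02,  0.01]), array([8.86, 0.  , 0.04]))
```

Call:
jog_arm:
  plan: [-0.7,0,0,3,0,0,1,-0.7,0,0,6,0,0,1,-0.7,0,0,7.8,0,0,1,-0.7,0,0,8.8,0,0,1,-0.7,0,0,8.8,0,0,1,-0.7,0,0,8.8,0,0,1]

```text
time: 2.25
tool_pos: [0.4492, -0.1123, 0.2125]
tool_rot: [-0.725, 1.569, -0.487]
contact_force: [0.4, 0.4, 0.6]
opening: 0.0918
```

```bash
python3 - <<'E'
from h import *
from cell import observe,cams
s=observe();print(s["time"],s["tool_pos"],s["contact_force"])
c=cams.read_camera("wrist");cv2.imwrite("pics/wrist2.png",c["image"][:,:,::-1])
E
```

```text
2.25 [ 0.44922687 -0.11230721  0.21252341] [0.40858779 0.40244729 0.61522215]
```

View pics/wrist2.png

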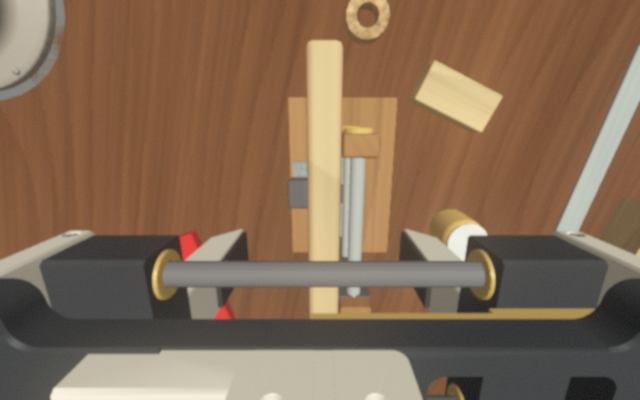

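The bar, at column x≈325, is centred between the fingers and nothing else is near them. I'll close now.

Call:
jog_arm:
  plan: [0,0,0,0.2,0,0,1,0,0,0,0.2,0,0,0,0,0,0,0.2,0,0,-0.4,0,0,0,0.2,0,0,-0.8,0,0,0,0.2,0,0,-0.8,0,0,0,0.2,0,0,-1,0,0,0,0.2,0,0,-1,0,0,0,0.2,0,0,-1]
  newtons: 40

```text
time: 3.1
tool_pos: [0.4489, -0.1117, 0.2097]
tool_rot: [-2.791, 1.571, -2.553]
contact_force: [0.5, -0.4, -0.5]
opening: 0.0404
```

Call:
jog_arm:
  plan: [0,0,0,0,0,0,-1,0,0,0,0,0,0,-1,0,0,0,0,0,0,-1,0,0,0,0,0,0,-1,0,0,0,0,0,0,-1,0,0,0,0,0,0,-1]

```text
time: 3.7
tool_pos: [0.4491, -0.1117, 0.2097]
tool_rot: [-0.253, 1.57, -0.015]
contact_force: [2.3, 0.3, -0.8]
opening: 0.0153
```

```bash
python3 - <<'E'
from h import *
A=np.load("scene0.npz")
a=np.radians(13.5);X=np.array([np.cos(a),np.sin(a)]);Y=np.array([-X[1],X[0]])
g=np.array([.449,-.112]);o=g+.022*X
for z in(.018,.075,.115,.120,.125,.129,.135,.14,.185):
    print(z,[(( proj(A,[*(o+Y*t),z])-[235,155]+.5)*6-.5).round(0).tolist() for t in(-.05,0,.05)])
E
```

```text
0.018 [[262.0, 562.0], [341.0, 518.0], [417.0, 476.0]]
0.075 [[254.0, 479.0], [335.0, 436.0], [413.0, 394.0]]
0.115 [[248.0, 418.0], [331.0, 375.0], [410.0, 334.0]]
0.12 [[247.0, 410.0], [330.0, 367.0], [410.0, 326.0]]
0.125 [[246.0, 403.0], [330.0, 360.0], [409.0, 318.0]]
0.129 [[246.0, 396.0], [329.0, 353.0], [409.0, 312.0]]
0.135 [[245.0, 387.0], [328.0, 344.0], [409.0, 303.0]]
0.14 [[244.0, 379.0], [328.0, 336.0], [408.0, 295.0]]
0.185 [[237.0, 306.0], [323.0, 263.0], [405.0, 223.0]]
```

Taking rung rows from the scene crop, the top rung comes out at about 0.186 and the lowest at about 0.075, both as described. The middle rung is at about 0.122, so I expect the seat at rail ≈ 0.047 and the pawl free at ≈ 0.063. I'll lift to 0.076.

Call:
jog_arm:
  plan: [0,0,0,-0.3,0,0,-1,0,0,0,-0.8,0,0,-1,0,0,0,-1.4,0,0,-1,0,0,0,-2.0,0,0,-1,0,0,0,-2.6,0,0,-1,0,0,0,-2.6,0,0,-1]

```text
time: 4.3
tool_pos: [0.4491, -0.1117, 0.2365]
tool_rot: [-0.488, 1.57, -0.249]
contact_force: [4.2, 1.3, -5.6]
opening: 0.016
```

```bash
python3 - <<'E'
from h import *
from cell import observe,cams
s=observe();print(s["time"],s["tool_pos"],s["contact_force"])
c=cams.read_camera("scene");cv2.imwrite("pics/scene3.png",cv2.resize(c["image"][130:275,235:365,::-1],None,fx=4,fy=4,interpolation=cv2.INTER_CUBIC))
E
```

```text
4.3 [ 0.44909574 -0.11166019  0.23650872] [ 4.23959708  1.29273714 -5.58824543]
```

View pics/scene3.png

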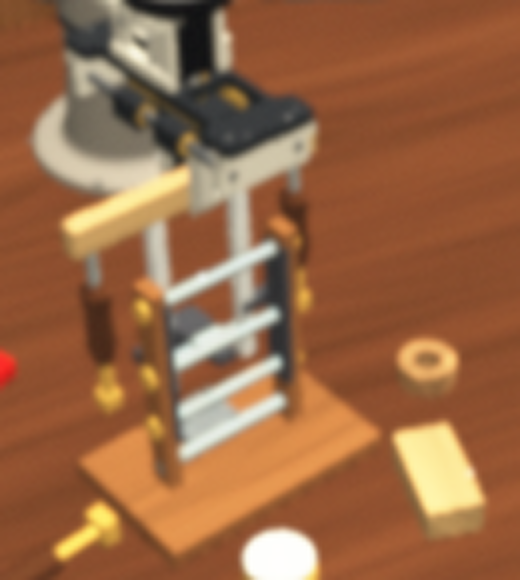

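The rail is up about 27 mm, firmly held, and carries about 6 N. The pawl is behind the middle rung at crop (200,320). I'll continue up.

Call:
jog_arm:
  plan: [0,0,0,-0.4,0,0,-1,0,0,0,-1.0,0,0,-1,0,0,0,-1.7,0,0,-1,0,0,0,-2.4,0,0,-1,0,0,0,-3.1,0,0,-1,0,0,0,-3.8,0,0,-1,0,0,0,-4.4,0,0,-1,0,0,0,-4.9,0,0,-1,0,0,0,-4.9,0,0,-1,0,0,0,-4.9,0,0,-1]

```text
time: 5.35
tool_pos: [0.4491, -0.1117, 0.2845]
tool_rot: [-0.218, 1.57, 0.021]
contact_force: [5.5, 0.6, -5.0]
opening: 0.0153
```

```bash
python3 - <<'E'
from h import *
from cell import observe,cams
s=observe();print(s["time"],s["tool_pos"],s["contact_force"])
c=cams.read_camera("scene");np.savez("scene4.npz",**c);cv2.imwrite("pics/scene4.png",cv2.resize(c["image"][145:245,255:330,::-1],None,fx=6,fy=6,interpolation=cv2.INTER_CUBIC))
c=cams.read_camera("side");cv2.imwrite("pics/side4.png",cv2.resize(c["image"][150:245,295:390,::-1],None,fx=6,fy=6,interpolation=cv2.INTER_CUBIC))
E
```

```text
5.35 [ 0.44907358 -0.11167106  0.28449657] [ 5.52625115  0.61927253 -4.95722711]
```

View pics/scene4.png

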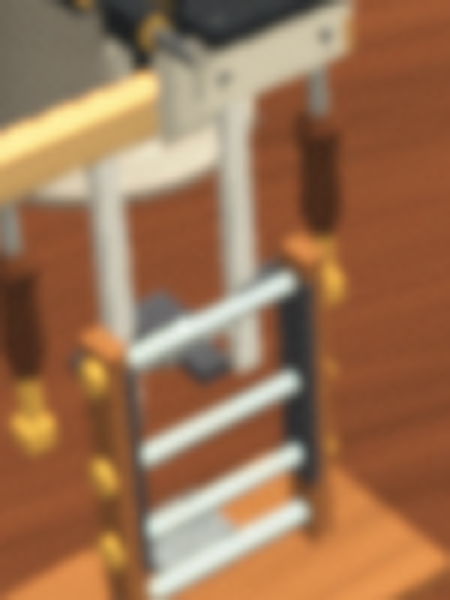

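View pics/side4.png

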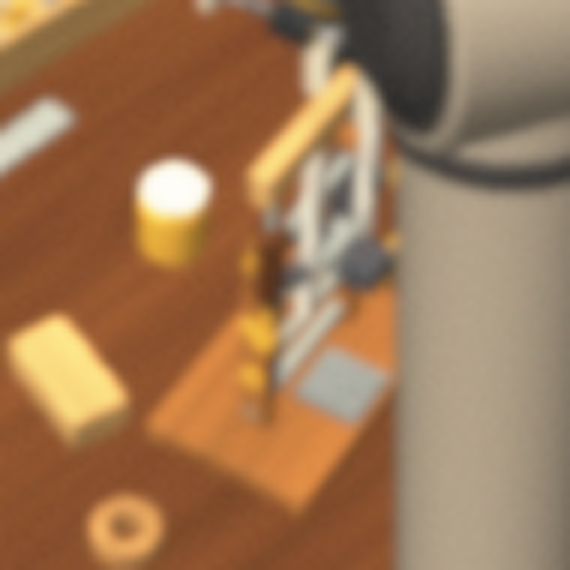

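The rail is at 0.075. The pawl tip shows below the top rung and above the middle one, near crop (212,370). I'll check the tip against a level pose and refine the middle rung.

```bash
python3 - <<'E'
from h import *
A=np.load("scene4.npz")
a=np.radians(13.5);X=np.array([np.cos(a),np.sin(a)]);Y=np.array([-X[1],X[0]])
g=np.array([.449,-.112]);o=g+.022*X
u=lambda P:((proj(A,P)-[255,145]+.5)*6-.5).round(0).tolist()
for z in(.075,.115,.12,.125,.13,.185): print(z,u([*o,z]))
for th in(0,.3,.6,1.):
    print(th,"tip",[u([*(g+X*.028*np.cos(th)+Y*t),.159-.028*np.sin(th)]) for t in (-.009,0,.009)],"hinge",u([*g,.159]))
g_=cv2.cvtColor(A["image"],cv2.COLOR_RGB2GRAY)
big=cv2.resize(g_[145:245,255:330],None,fx=6,fy=6,interpolation=cv2.INTER_CUBIC)
for c in(180,220,250): 
    p=big[230:580,c].astype(int); 
    print(c,[(i+230,p[i]) for i in range(2,len(p)-2) if p[i]>150 and p[i]==p[max(0,i-15):i+15].max()])
E
```

```text
0.075 [215.0, 496.0]
0.115 [211.0, 435.0]
0.12 [210.0, 427.0]
0.125 [210.0, 420.0]
0.13 [209.0, 412.0]
0.185 [203.0, 323.0]
0 tip [[198.0, 379.0], [213.0, 372.0], [228.0, 364.0]] hinge [179.0, 344.0]
0.3 tip [[198.0, 391.0], [212.0, 384.0], [227.0, 376.0]] hinge [179.0, 344.0]
0.6 tip [[194.0, 400.0], [209.0, 392.0], [224.0, 385.0]] hinge [179.0, 344.0]
1.0 tip [[185.0, 404.0], [200.0, 397.0], [215.0, 389.0]] hinge [179.0, 344.0]
180 [(329, np.int64(236)), (330, np.int64(236)), (331, np.int64(236)), (437, np.int64(227)), (512, np.int64(227)), (513, np.int64(227)), (514, np.int64(227)), (515, np.int64(227)), (574, np.int64(233)), (575, np.int64(233)), (576, np.int64(233))]
220 [(313, np.int64(227)), (415, np.int64(223)), (491, np.int64(231)), (492, np.int64(231)), (551, np.int64(234)), (552, np.int64(234))]
250 [(237, np.int64(175)), (238, np.int64(175)), (263, np.int64(180)), (264, np.int64(180)), (265, np.int64(180)), (266, np.int64(180)), (267, np.int64(180)), (268, np.int64(180)), (269, np.int64(180)), (270, np.int64(180)), (298, np.int64(224)), (299, np.int64(224)), (300, np.int64(224)), (347, np.int64(197)), (348, np.int64(197)), (349, np.int64(197)), (350, np.int64(197)), (401, np.int64(226)), (474, np.int64(228)), (475, np.int64(228)), (533, np.int64(235)), (534, np.int64(235)), (574, np.int64(151)), (575, np.int64(151))]
```

The tip is at the level-pose pixel (213,372), so the pawl has swung free. The rung at about 0.123 puts the seat at rail ≈ 0.048, which is tool z ≈ 0.258. I'll lower 2 cm, then creep.

Call:
jog_arm:
  plan: [0,0,0,0.2,0,0,-1,0,0,0,0.5,0,0,-1,0,0,0,0.8,0,0,-1,0,0,0,1.1,0,0,-1,0,0,0,1.4,0,0,-1,0,0,0,1.7,0,0,-1,0,0,0,1.9,0,0,-1,0,0,0,2.0,0,0,-1,0,0,0,2.0,0,0,-1,0,0,0,2.0,0,0,-1]

```text
time: 6.45
tool_pos: [0.4491, -0.1117, 0.2642]
tool_rot: [0.288, 1.571, 0.527]
contact_force: [6.2, 1.6, -6.2]
opening: 0.0158
```

Call:
jog_arm:
  plan: [0,0,0,0.05,0,0,-1,0,0,0,0.1,0,0,-1,0,0,0,0.15,0,0,-1,0,0,0,0.2,0,0,-1,0,0,0,0.2,0,0,-1]

```text
time: 6.95
tool_pos: [0.4491, -0.1117, 0.2623]
tool_rot: [0.02, 1.57, 0.258]
contact_force: [5.9, 1.0, -5.5]
opening: 0.0158
```

Call:
jog_arm:
  plan: [0,0,0,0.05,0,0,-1,0,0,0,0.1,0,0,-1,0,0,0,0.1,0,0,-1]

```text
time: 7.25
tool_pos: [0.4491, -0.1117, 0.2613]
tool_rot: [-0.061, 1.57, 0.178]
contact_force: [4.9, 0.2, -4.8]
opening: 0.0159
```

Call:
jog_arm:
  plan: [0,0,0,0.05,0,0,-1,0,0,0,0.1,0,0,-1,0,0,0,0.1,0,0,-1]

```text
time: 7.55
tool_pos: [0.4491, -0.1117, 0.2603]
tool_rot: [-0.125, 1.57, 0.114]
contact_force: [5.5, 0.8, -6.0]
opening: 0.0154
```

Call:
jog_arm:
  plan: [0,0,0,0.05,0,0,-1,0,0,0,0.05,0,0,-1]

```text
time: 7.75
tool_pos: [0.4491, -0.1117, 0.2598]
tool_rot: [-0.059, 1.57, 0.18]
contact_force: [5.3, 0.4, -5.5]
opening: 0.0155
```

Call:
jog_arm:
  plan: [0,0,0,0.05,0,0,-1,0,0,0,0.05,0,0,-1]

```text
time: 7.95
tool_pos: [0.4491, -0.1117, 0.2594]
tool_rot: [-0.082, 1.57, 0.157]
contact_force: [5.0, 1.4, -6.3]
opening: 0.0157
```

Call:
jog_arm:
  plan: [0,0,0,0.05,0,0,-1,0,0,0,0.05,0,0,-1]

```text
time: 8.15
tool_pos: [0.4491, -0.1117, 0.2589]
tool_rot: [-0.228, 1.57, 0.011]
contact_force: [6.2, 0.4, -5.0]
opening: 0.016
```

Call:
jog_arm:
  plan: [0,0,0,0.05,0,0,-1,0,0,0,0.05,0,0,-1]

```text
time: 8.35
tool_pos: [0.4491, -0.1117, 0.2584]
tool_rot: [-0.045, 1.57, 0.193]
contact_force: [6.5, 0.0, -5.0]
opening: 0.0161
```

Call:
jog_arm:
  plan: [0,0,0,0.05,0,0,-1,0,0,0,0.05,0,0,-1]

```text
time: 8.55
tool_pos: [0.4491, -0.1117, 0.2582]
tool_rot: [-0.304, 1.57, -0.065]
contact_force: [5.3, 0.8, -3.1]
opening: 0.0156
```

The force has started to unload, so it is landing at z≈0.258, as predicted. I'll take smaller steps.

Call:
jog_arm:
  plan: [0,0,0,0.03,0,0,-1,0,0,0,0.03,0,0,-1]

```text
time: 8.75
tool_pos: [0.4491, -0.1117, 0.2581]
tool_rot: [-0.437, 1.57, -0.199]
contact_force: [5.1, 0.8, -1.0]
opening: 0.0159
```

Call:
jog_arm:
  plan: [0,0,0,0.02,0,0,-1,0,0,0,0.02,0,0,-1]

```text
time: 8.95
tool_pos: [0.4491, -0.1117, 0.2581]
tool_rot: [-0.499, 1.57, -0.26]
contact_force: [3.9, 0.9, 2.0]
opening: 0.0157
```

```bash
python3 - <<'E'
from h import *
from cell import observe,cams
s=observe();print(s["time"],s["tool_pos"],s["contact_force"])
c=cams.read_camera("scene");cv2.imwrite("pics/scene5.png",cv2.resize(c["image"][145:245,255:330,::-1],None,fx=6,fy=6,interpolation=cv2.INTER_CUBIC))
E
```

```text
8.95 [ 0.4490979  -0.11168045  0.2581021 ] [3.93040184 0.85951045 1.95427878]
```

View pics/scene5.png

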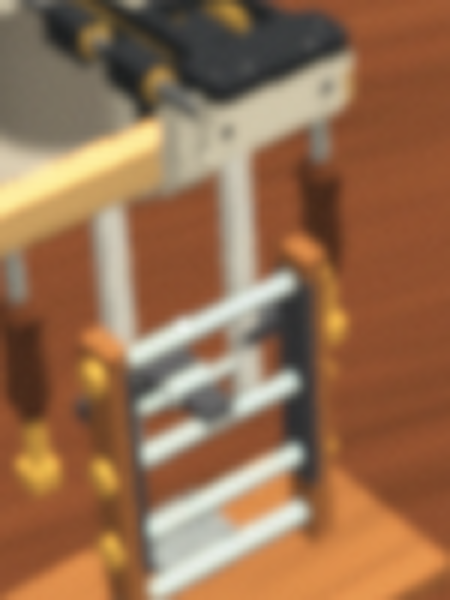

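The pawl tongue lies level on top of the middle rung, with its tip at crop (212,400). The load has passed from −5.5 to +2 N, so the rung carries the rail. I'll open in place.

Call:
jog_arm:
  plan: [0,0,0,0,0,0,-0.6,0,0,0,0,0,0,-0.4,0,0,0,0,0,0,-0.2,0,0,0,0,0,0,0,0,0,0,0,0,0,0.2,0,0,0,0,0,0,0.4,0,0,0,0,0,0,0.5,0,0,0,0,0,0,0.5]

```text
time: 9.8
tool_pos: [0.4489, -0.1117, 0.2577]
tool_rot: [-2.297, 1.571, -2.059]
contact_force: [-0.5, 0.7, -0.7]
opening: 0.0675
```

Call:
jog_arm:
  plan: [0,0,0,-0.5,0,0,0.6,0,0,0,-2,0,0,0.6,0,0,0,-4,0,0,0.6,0,0,0,-6,0,0,0.6,0,0,0,-8,0,0,0.6,0,0,0,-10,0,0,0.6,0,0,0,-10,0,0,0.6,0,0,0,-10,0,0,0.6]

```text
time: 10.6
tool_pos: [0.4488, -0.1117, 0.3575]
tool_rot: [-0.92, 1.57, -0.681]
contact_force: [-0.5, -0.6, -0.9]
opening: 0.0733
```

```bash
python3 - <<'E'
from h import *
from cell import observe,cams
s=observe();print(s["time"],s["tool_pos"],s["contact_force"],s["opening"])
c=cams.read_camera("scene");cv2.imwrite("pics/scene6.png",cv2.resize(c["image"][125:275,215:365,::-1],None,fx=4,fy=4,interpolation=cv2.INTER_CUBIC))
E
```

```text
10.6 [ 0.44883859 -0.11169356  0.35751305] [-0.4702484  -0.583934   -0.85503492] 0.07329034909572633
```

View pics/scene6.png

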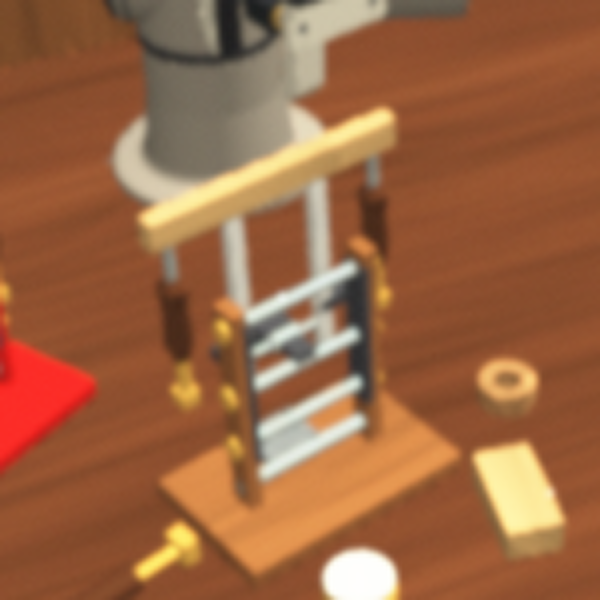

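The rail stands on the middle rung with the pawl tip on it at crop (298,347). The gripper is clear and the neighbours look unmoved, so I'm handing in.

```bash
python3 -c "
from cell import robot
print(robot.hand_in())"
```

```text
the job is handed in; nothing more can be done
None
```

I raised the wooden stand's rail by one rung and handed the job in at about 10.7 s; hand-in reports no verdict. I gripped the crossbar at its centre and lifted the rail about 75 mm, which brought the pawl level above the middle rung. Then I lowered it in steps of 0.5 mm or less until the rung took the weight, released, and backed off 10 cm.

**Seating:** the pawl landed at tool z 0.258, a rail height of about 0.048 m. That matches the height I had measured for the middle rung. The vertical force on the tool went from −5.5 N to about +2 N before I let go, so I pressed down on the seated rail by about 2 N.

**After release:** the last picture shows the pawl level on the middle rung and the rail staying up. The gripper is clear, reading about 0 N. The neighbours in that picture (cork ring, block, tin and hand stamp) look unmoved; the mallet and jar were outside it and I did not check them again. I judged all this from the picture only, not by measuring positions.

**Disagreement:** while the bar was gripped there was a sideways force of 4–6 N, from a slight misalignment with the guides. It disappeared on release.

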